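Count three tablets into the open pill compartment and shut it

TASK

Fill the one open compartment of the pink pill organizer, the one under the lamp: put exactly three of the round tablets from the bamboo board into it, then fold its lid over and shut it flat. Leave the fourth round tablet and the oblong caplets where they lie on the board, reach in under the lamp shade without bumping the lamp, and leave everything else on the nightstand undisturbed.

Things in the scene. Friction and masses are not known exactly. Their poses are not given: they have to be found in the camera images.
- tablet1: one of four identical round chewable tablets, white, a flat disc 22 mm across and 9 mm thick, about 11 g, lying flat on the board; origin at its centre (4.5 mm above the board), z along the disc's axis
- tablet2: one of four identical round chewable tablets, white, a flat disc 22 mm across and 9 mm thick, about 11 g, lying flat on the board; origin at its centre (4.5 mm above the board), z along the disc's axis
- tablet3: one of four identical round chewable tablets, white, a flat disc 22 mm across and 9 mm thick, about 11 g, lying flat on the board; origin at its centre (4.5 mm above the board), z along the disc's axis
- tablet4: one of four identical round chewable tablets, white, a flat disc 22 mm across and 9 mm thick, about 11 g, lying flat on the board; origin at its centre (4.5 mm above the board), z along the disc's axis
- caplet1: one of two oblong white caplets, 28 mm long (its x), 12 mm wide, 9 mm thick, lying flat on the board among the round tablets; not for this compartment; origin at its centre
- caplet2: one of two oblong white caplets, 28 mm long (its x), 12 mm wide, 9 mm thick, lying flat on the board among the round tablets; not for this compartment; origin at its centre
- board: flat bamboo board without a rim, 150 (x) by 236 (y) by 8 mm, does not slide; the six pieces lie on it about 66 mm (x) and 72 mm (y) apart, in any order; origin under its centre, on the nightstand
- organizer: pink plastic pill organizer, 272 mm long (its x) by 118 mm wide (its y), two rows of seven compartments, rim 36 mm high, closed lids' tops at 38.5 mm; stands firm, does not slide. All lids are shut but one: the middle compartment of the -y row. Origin under its centre, on the nightstand
- slot (a point): centre of the inner floor of the open compartment, 2.5 mm above the nightstand; axes as the organizer's. The compartment is 36 mm (x) by 55 mm (y) inside and 33.5 mm deep, walls 2.5 mm; its neighbours in x and the other row beyond +y are covered by shut lids
- slot_hinge (a point): middle of the open lid's hinge line, which runs along the organizer's x on the spine between the rows, 38.5 mm above the nightstand; axes as the organizer's
- lid (a joint): angle of the open compartment's lid in rad: 0 shut flat, pi/2 upright, 1.9 to 2.2 at the start (its stop is at 2.3), leaning back over the other row. The lid is a plate 37 mm (x) by 55 mm, 2.5 mm thick, 12 g, with a 7 mm thumb tab; a light friction hinge keeps it at any angle; no latch. Turning it shut swings its free edge from the +y side over the top to the -y side
- lid_edge (a point): middle of the lid's free edge, at the tip of the thumb tab, 64 mm from the hinge line
- lamp: gooseneck lamp, rigid and fixed, clamped to the nightstand's far rim, its neck arching towards the robot to 0.41 m high; must not be bumped. Origin on the nightstand's top straight below the middle of the shade, x towards the clamp; the clamp and foot of the neck stand 150 to 240 mm from the origin in +x; the neck is 16 mm thick and enters the top of the shade
- shade_rim (a point): centre of the lamp shade's open lower rim, 225 mm above the nightstand; the rim is 128 mm across, the shade a closed cone 122 mm tall tilted 10 degrees (the rim's robot side is the higher, by 22 mm) and hanging over the open compartment, its middle about 40 mm farther from the robot than the compartment's; a tool pointing straight down does not fit between shade and compartment, one tilted about 30 to 45 degrees with its wrist towards the robot does
- tumbler: glass tumbler, 76 mm across, 105 mm tall, upright and loose; origin under its centre
- pill_bottle: closed white tablet bottle, 48 mm across, 88 mm tall, upright and loose; origin under its centre
- dish: shallow ceramic dish, 116 mm across, 24 mm tall, loose; origin under its centre
- keys: steel key ring with two keys, about 75 mm long, lying in the dish; origin near its middle
- hairbrush: wooden hairbrush, 260 mm long (its x), lying bristles up, loose; origin where the handle meets the head, on the underside

How it is judged:
By the outcome, as a careful person would: the job done as asked, in the order asked, and still so for the second after the job is handed in, with the robot touching nothing.
It also fails if it takes over 70 s, if anything falls off the work surface, if the arm or the gripper's body presses on something with over 40 N, if the wrist force passes 120 N, or if a joint passes its speed limit or range.

ROBOT

A 6-joint arm with a two-finger parallel gripper is mounted at the origin on the work surface. World frame = base frame: x ahead of the robot, y to its left, z up, the work surface at z = 0. Lengths are in mm, angles in rad, forces in N, time in s.
With the tool pointing down it reaches from about 350 to 725 mm from the base axis. Payload 6 kg.
Tool frame: the origin (TCP) lies midway between the tips of the shut fingers; the grasp point (between the pads) lies 19 mm behind it; z points along the fingers, y is the direction in which the jaws open and shut (so a half turn about z gives the same grasp; the last joint's range is limited). The gripper opens to 85 mm and grips with 20 to 120 N. Pads are 22 mm wide; open, the fingers measure 114 mm over their backs; the gripper's body (76 mm by 85 mm) begins 54 mm behind the grasp point. The pads swing forward as they close: fully open they stand 13 mm farther back than shut.
Start: joints at [-0.84, 0.04, 0.085, 0, -1.615, -0.334], TCP at [231.888, -553.355, 231.261] pointing down, gripper open.
Joint ranges: [-2.56, 2.56], [-1.29, 2.01], [-1.08, 1.49], [-3.29, 1.98], [-2.81, -0.18], [-2.99, 2.99]. Speed limits (rad/s): [2.57, 2.57, 3.01, 3.14, 3.14, 3.14].

INTERFACE

Orientations are given as a unit quaternion [x, y, z, w].
In Python, from cell import state, read_camera, camera_info, close_job gives the robot as it stands. The module is installed in compiled form; this text tells all that it offers.
- The arm moves only by the tool servo_tool, never from a script. Its argument "commands" is a list of rows, each an object with "travel": the shift along the tool's x, y, z in mm, a list of three; "angular": the turn, a rotation vector about the tool's x, y, z in degrees, a list of three. A call has 1 to 8 rows; each row is the pose to reach, as a shift and turn from the pose commanded when the call began, along the tool's axes at that moment; what a row does not reach only later rows make up. A row lasts 1/8 s, in which the tool goes at most 62.5 mm and 10.7 degrees, less where a joint would pass 70% of its speed; a pose out of reach is approached as far as the arm can. A call with a gripper value outside its range is refused whole. "hand" is the opening, from 0 (shut) to 1 (fully open), set as the call begins (left out, the last holds). The fingers move at their own pace and stop on an object; "grip_force" is the grip in N (left out, the last holds). Time passes only in rows, so rows that repeat a pose let the fingers close. It gives the time, the measured TCP pose, the force and the opening at its end, in the units of the state.
- state(): the state, without advancing time (a new reading comes with each control period).
- read_camera(name): name is "scene" or "top" or "wrist"; returns (picture, depth): 420x560x3 uint8, blue, green, red; 420x560 float32, mm along the optical axis (not along the pixel's ray), 0 where there is no reading.
- camera_info(name): a dict with "K" (3x3 intrinsics, pixels), "xyz" and "rotation" of the camera in the world; the wrist camera has in their place "mount" (4x4, takes a point from camera to tool coordinates, whose origin is the TCP and whose axes are the flange's). Camera axes: x right, y up, looking along -z (the intrinsics and any distortion apply to the point x, -y, -z); pixel columns grow to the right and rows downward; lengths in mm; the calibration is good to about 2 mm. A picture is of the moment at which its call begins: read the wrist's pose just before it. camera_info takes no time and is no camera call.
- close_job(): hands the job in, once; it reports no verdict.
The state is a dict: "time_s": time; "joints": joint angles; "qd": joint speeds; "tau": joint torques, N m; "position": TCP position; "eef_rot": TCP orientation; "contact_force": force on the tool from outside, world axes, zero at the start; "moment": the same for the moment, N m; "gripper_width": finger opening in mm.
Only numpy, scipy, OpenCV 4.12 (cv2) and the standard library are available. Lean on these libraries where they do the work, as an engineer would, in place of code of your own. Each camera call takes 0.05 s, during which the arm holds its last target. There are 200 camera calls.

## Working session

There is one attempt and no reset: what is moved stays moved. The work goes in short steps, Python scripts to look and compute and a tool call to move; the robot and the scene stay as the last step left them, time stands still between calls to the robot, and variables do not carry over. Pictures are saved under pics/ and viewed, about 8 in all and at most 12, crops included, and the job is handed in when it is done.

Besides the shell and the picture viewer there is one more tool, called after ">>>" as name(argument=value, ...), one argument or row to a line, values as JSON. servo_tool: Moves the arm, as the interface text tells. Its arguments: {"type":"object","properties":{"commands":{"type":"array"},"hand":{"type":"number"},"grip_force":{"type":"number"}},"required":["commands"]}

```bash
mkdir -p pics; ls
python3 - <<'E'
from cell import *
import cv2,numpy as np
s=state();print(s)
for n in("scene","top","wrist"):
    i=camera_info(n);print(n,i)
    p,d=read_camera(n);cv2.imwrite(f"pics/{n}0.png",p);np.save(f"pics/{n}0.npy",d)
E
```

```text
pics
{'time_s': 0.0, 'joints': array([-8.40282823e-01,  4.08361933e-02,  8.38066518e-02, -4.19068534e-04,
       -1.61551288e+00, -3.33741414e-01]), 'qd': array([ 0.00024059, -0.0007317 ,  0.0016837 , -0.00132009,  0.00097067,
       -0.00131938]), 'tau': array([-1.76899215e-03, -3.68205500e+01,  3.47415698e+01,  6.93256438e+00,
       -5.46044364e-03, -2.56878883e-05]), 'position': array([ 231.82369833, -553.05096688,  230.27151872]), 'eef_rot': array([-1.97096213e-01,  9.80383739e-01,  8.58540234e-04, -2.62568143e-04]), 'contact_force': array([ 0.53798962, -0.24326935, -0.07265628]), 'moment': array([ 0.00709877,  0.0240091 , -0.00381559]), 'gripper_width': 85.3730282099985}
scene {'K': array([[539.27982413,   0.        , 275.68307476],
       [  0.        , 539.27982413, 212.89192547],
       [  0.        ,   0.        ,   1.        ]]), 'xyz': array([1393.46644445,  915.62220652, 1421.90688197]), 'rotation': array([0.13623317, 0.3539566 , 0.85701128, 0.3488365 ])}
top {'K': array([[490.81669529,   0.        , 284.62735028],
       [  0.        , 490.81669529, 206.70662157],
       [  0.        ,   0.        ,   1.        ]]), 'xyz': array([ 460.39829848,   10.99519659, 1504.29216564]), 'rotation': array([-0.01599914,  0.02528827,  0.71071036, -0.70284801])}
wrist {'K': array([[333.50333687,   0.        , 277.71630068],
       [  0.        , 333.50333687, 205.19252921],
       [  0.        ,   0.        ,   1.        ]]), 'mount': array([[-1.73989894e-04,  9.45695607e-01,  3.25053515e-01,
         8.39815642e+01],
       [ 9.99999734e-01, -6.58384572e-05,  7.26812590e-04,
        -1.52136282e+00],
       [ 7.08744496e-04,  3.25053555e-01, -9.45695344e-01,
        -1.41345796e+02],
       [ 0.00000000e+00,  0.00000000e+00,  0.00000000e+00,
         1.00000000e+00]])}
```

View pics/top0.png

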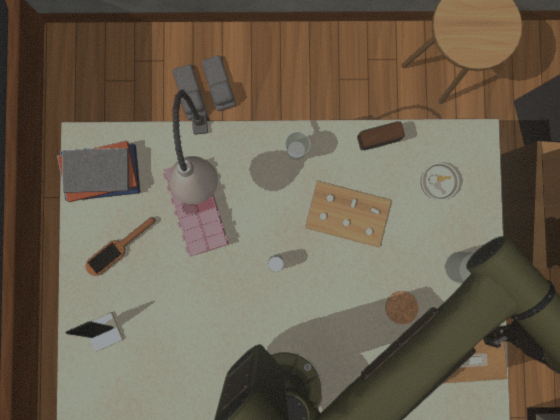

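View pics/scene0.png

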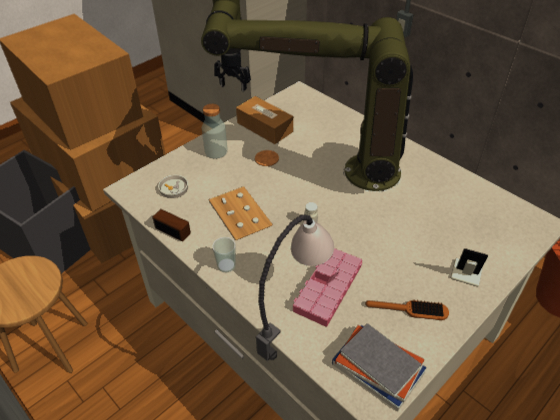

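The top view shows the board near (348,213) with six pieces, and the organizer near (197,205) under the shade (193,181). The open lid is visible in the scene view near (328,270). Next I measure these.

```bash
cat > h.py <<'E'
from cell import *
import cv2,numpy as np
from scipy.spatial.transform import Rotation as R
def campose(n,s=None):
    i=camera_info(n)
    if n!="wrist": return i["K"],R.from_quat(i["rotation"]).as_matrix(),np.array(i["xyz"])
    s=s or state();T=R.from_quat(s["eef_rot"]).as_matrix();M=i["mount"]
    return i["K"],T@M[:3,:3],T@M[:3,3]+s["position"]
def ray(P,uv):
    K,Rm,o=P;uv=np.atleast_2d(uv).astype(float)
    d=np.c_[(uv[:,0]-K[0,2])/K[0,0],-(uv[:,1]-K[1,2])/K[1,1],-np.ones(len(uv))]
    return o,d@Rm.T
def plane(P,uv,z):
    o,d=ray(P,uv);return o+d*((z-o[2])/d[:,2])[:,None]
def deproj(P,uv,depth):
    o,d=ray(P,uv);return o+d*np.asarray(depth)[:,None]
def proj(P,X):
    K,Rm,o=P;c=(np.atleast_2d(X)-o)@Rm
    return np.c_[K[0,2]-K[0,0]*c[:,0]/c[:,2],K[1,2]+K[1,1]*c[:,1]/c[:,2]]
def tool(s,Xw):  # world point -> tool coords
    return R.from_quat(s["eef_rot"]).inv().apply(np.atleast_2d(Xw)-s["position"])
E
python3 - <<'E'
from h import *
p=cv2.imread("pics/top0.png");d=np.load("pics/top0.npy");P=campose("top")
hsv=cv2.cvtColor(p,cv2.COLOR_BGR2HSV)
# board
m=cv2.inRange(hsv,(8,90,120),(25,255,255));m[:,:295]=0;m[:,400:]=0;m[:170]=0;m[260:]=0
c=max(cv2.findContours(m,0,2)[0],key=cv2.contourArea);r=cv2.minAreaRect(c);b=cv2.boxPoints(r)
B=plane(P,b,8);print("board",r,B.round(),"c",B.mean(0).round(),np.linalg.norm(np.diff(B,axis=0),axis=1).round())
bm=np.zeros_like(m);cv2.fillPoly(bm,[b.astype(int)],255)
w=cv2.bitwise_and(cv2.inRange(hsv,(0,0,150),(180,75,255)),bm)
for k in cv2.findContours(w,0,2)[0]:
    if cv2.contourArea(k)<8:continue
    r=cv2.minAreaRect(k);print("pc",np.round(r[0],1),np.round(r[1],1),round(r[2]),plane(P,[r[0]],17)[0].round())
# pink organizer
m=cv2.inRange(hsv,(160,50,60),(180,200,255));m[:,:150]=0;m[:,240:]=0;m[:150]=0;m[265:]=0
c=max(cv2.findContours(m,0,2)[0],key=cv2.contourArea);print("org",cv2.boundingRect(c))
ys,xs=np.nonzero(m);X=deproj(P,np.c_[xs,ys],d[ys,xs]);print("pink z pct",np.percentile(X[:,2],[5,25,50,75,95,99]).round())
S=campose("scene");ps=cv2.imread("pics/scene0.png");ds=np.load("pics/scene0.npy")
hs=cv2.cvtColor(ps,cv2.COLOR_BGR2HSV);m2=cv2.inRange(hs,(160,50,60),(180,220,255));m2[:,:285]=0;m2[:,370:]=0;m2[:240]=0;m2[330:]=0
ys,xs=np.nonzero(m2);Y=deproj(S,np.c_[xs,ys],ds[ys,xs]);print(np.percentile(Y[:,2],[5,25,50,75,95,99]).round())
A=np.r_[X,Y];A=A[(A[:,2]>32)&(A[:,2]<46)];
r=cv2.minAreaRect(A[:,:2].astype(np.float32));print("org rect",r)
for nm,Z in(("top",X),("scene",Y)):
    Z=Z[(Z[:,2]>32)&(Z[:,2]<46)];print(nm,cv2.minAreaRect(Z[:,:2].astype(np.float32)))
L=Y[(Y[:,2]>50)&(Y[:,2]<110)];print("lid pts",len(L),L.mean(0).round(),L.min(0).round(),L.max(0).round())
# pic
a=cv2.resize(p[140:270,150:410],None,fx=3,fy=3,interpolation=2);b=cv2.resize(ps[200:335,250:410],None,fx=3,fy=3,interpolation=2)
H=max(a.shape[0],b.shape[0]);cv2.imwrite("pics/crop1.png",cv2.resize(np.hstack([cv2.copyMakeBorder(q,0,H-q.shape[0],0,0,0) for q in(a,b)]),None,fx=.63,fy=.63))
E
```

```text
board ((347.9432067871094, 213.5803680419922), (76.42240905761719, 47.815826416015625), 14.67639446258545) [[ 485.  -70.    8.]
 [ 626. -109.    8.]
 [ 564. -335.    8.]
 [ 424. -295.    8.]] c [ 525. -203.    8.] [147. 234. 147.]
pc [369.  231.5] [3.5 3.5] 45 [ 469. -264.   17.]
pc [346. 222.] [4. 4.] 0 [ 499. -195.   17.]
pc [322.5 216. ] [4. 3.] 90 [ 518. -124.   17.]
pc [330. 198.] [4. 4.] 90 [ 572. -147.   17.]
org (179, 196, 42, 55)
pink z pct [ 0. 23. 38. 42. 80. 95.]
[10. 35. 39. 41. 46. 83.]
org rect ((553.4371337890625, 260.844482421875), (277.579345703125, 126.43231201171875), 16.9830379486084)
top ((543.5625610351562, 257.7088623046875), (256.9155578613281, 125.57655334472656), 17.25611686706543)
scene ((554.38720703125, 261.287353515625), (275.2239990234375, 126.17009735107422), 16.768896102905273)
lid pts 52 [553. 277.  73.] [447. 246.  50.] [674. 307.  99.]
```

View pics/crop1.png

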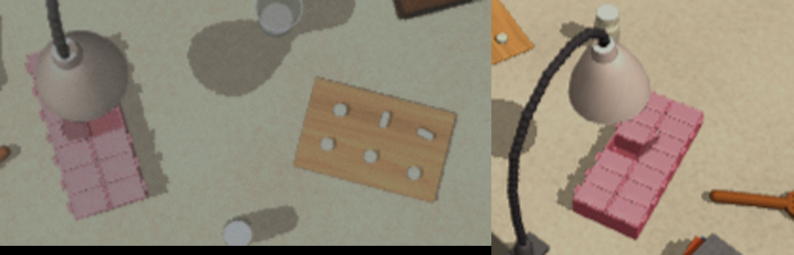

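The left crop shows four round tablets at (340,110), (328,144), (371,156) and (414,173), and caplets at (385,118) and (426,133). The lid stands open towards the +y row, and the shade hides the far half of the organizer. The organizer's x axis is about 17° from world x. I'll plan a look pose above the board, with tool x along −organizer x.

```bash
cat >> h.py <<'E'
YAW=np.deg2rad(17.0)
def ori(th=0,yaw=None,roll=0):
    y=YAW if yaw is None else yaw
    ox=np.array([np.cos(y),np.sin(y),0]);oy=np.array([-np.sin(y),np.cos(y),0]);k=np.array([0,0,1.]);t=np.deg2rad(th)
    z=np.sin(t)*ox-np.cos(t)*k;x=-np.cos(t)*ox-np.sin(t)*k
    return R.from_rotvec(np.deg2rad(roll)*ox)*R.from_matrix(np.c_[x,oy,z])
def plan(p,Q,p0=None,Q0=None):
    s=state();q0=Q0 or R.from_quat(s["eef_rot"]);p0=s["position"] if p0 is None else p0
    print("travel",q0.inv().apply(np.asarray(p,float)-p0).round(1).tolist(),"angular",np.rad2deg((q0.inv()*Q).as_rotvec()).round(1).tolist())
    return np.asarray(p,float),Q
E
python3 - <<'E'
from h import *
plan([505,-195,190],ori(0))
E
```

```text
travel [-390.4, 224.7, 40.8] angular [0.1, -0.0, 5.7]
```

>>> servo_tool(
  commands=[
    {"travel": [-390, 225, 41], "angular": [0, 0, 5.7]},
    {"travel": [-390, 225, 41], "angular": [0, 0, 5.7]},
    {"travel": [-390, 225, 41], "angular": [0, 0, 5.7]},
    {"travel": [-390, 225, 41], "angular": [0, 0, 5.7]},
    {"travel": [-390, 225, 41], "angular": [0, 0, 5.7]},
    {"travel": [-390, 225, 41], "angular": [0, 0, 5.7]},
    {"travel": [-390, 225, 41], "angular": [0, 0, 5.7]},
    {"travel": [-390, 225, 41], "angular": [0, 0, 5.7]},
  ],
  hand=0.55,
)

```text
time_s: 1.15
position: [505.8, -192.2, 189.0]
eef_rot: [-0.15, 0.989, 0.001, -0.001]
contact_force: [-0.4, -0.4, 0.1]
gripper_width: 47.2
```

>>> servo_tool(
  commands=[
    {"travel": [0, 0, 0], "angular": [0, 0, 0]},
    {"travel": [0, 0, 0], "angular": [0, 0, 0]},
  ],
)

```text
time_s: 1.4
position: [504.2, -196.0, 190.5]
eef_rot: [-0.148, 0.989, -0.0, -0.0]
contact_force: [0.2, -0.2, 0.6]
gripper_width: 47.0
```

```bash
cat > look.py <<'E'
from h import *
s=state();print(s["position"].round(1),s["contact_force"].round(1),s["gripper_width"].round(1),s["time_s"])
P=campose("wrist",s);p,d=read_camera("wrist");cv2.imwrite("pics/w1.png",p);np.save("pics/w1.npy",d)
hsv=cv2.cvtColor(p,cv2.COLOR_BGR2HSV)
w=cv2.inRange(hsv,(0,0,150),(180,70,255));ys,xs=np.nonzero(w)
X=deproj(P,np.c_[xs,ys],d[ys,xs]);ok=(X[:,2]>12)&(X[:,2]<24)&(abs(X[:,0]-525)<110)&(abs(X[:,1]+203)<150)
m=np.zeros_like(w);m[ys[ok],xs[ok]]=255;print("top z",np.median(X[ok,2]).round(1))
for k in cv2.findContours(m,0,2)[0]:
    if cv2.contourArea(k)<60:continue
    g=plane(P,k[:,0],17)[:,:2].astype(np.float32);r=cv2.minAreaRect(g);print("pc",np.round(r[0],1),np.round(r[1],1),round(r[2]),"px",k[:,0].mean(0).round())
E
python3 look.py
```

```text
Traceback (most recent call last):
  File "look.py", line 2, in <module>
    s=state();print(s["position"].round(1),s["contact_force"].round(1),s["gripper_width"].round(1),s["time_s"])
                                                                       ^^^^^^^^^^^^^^^^^^^^^^^^
AttributeError: 'float' object has no attribute 'round'
```

```bash
sed -i 's/s\["gripper_width"\].round(1)/round(s["gripper_width"],1)/' look.py; python3 look.py
```

```text
[ 504.2 -196.   190.5] [ 0.2 -0.2  0.6] 47.0 1.4
top z 15.8
pc [ 574. -147.] [18.8 20.1] 17 px [306. 256.]
pc [ 557.8 -218.2] [11.1 26.3] 71 px [243. 224.]
pc [ 519.2 -125.5] [19.8 20.2] 65 px [342. 216.]
pc [ 534. -283.] [27.  11.4] 62 px [186. 184.]
pc [ 499.1 -194.5] [19.9 20.4] 17 px [281. 176.]
pc [ 472.  -263.5] [19.  20.5] 17 px [220. 128.]
```

View pics/w1.png

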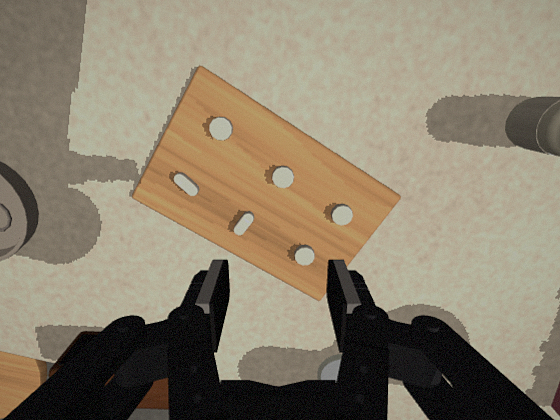

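The wrist view shows four round tablets at (220,128), (282,177), (342,215) and (305,256), and two caplets at (186,184) and (243,223). The sizes (about 20 mm round, 27×11 mm caplets) and the top height of 16–17 mm fit. I'll pick C (499,−194.5) first.

Run:
```python
from h import *
plan([499.1,-194.5,10],ori(0))
a=plan([499.1,-194.5,160],ori(0),[499.1,-194.5,10],ori(0))
W=[455,203,150]
plan(W,ori(38),*a)
```

```text
travel [4.3, 3.1, 180.6] angular [-0.0, 0.0, -0.1]
travel [0.0, 0.0, -150.0] angular [0.0, 0.0, 0.0]
travel [-74.0, 393.0, 10.0] angular [0.0, -38.0, 0.0]
```

>>> servo_tool(
  commands=[
    {"travel": [4.3, 3.1, 60], "angular": [0, 0, 0]},
    {"travel": [4.3, 3.1, 115], "angular": [0, 0, 0]},
    {"travel": [4.3, 3.1, 155], "angular": [0, 0, 0]},
    {"travel": [4.3, 3.1, 175], "angular": [0, 0, 0]},
    {"travel": [4.3, 3.1, 181], "angular": [0, 0, 0]},
    {"travel": [4.3, 3.1, 181], "angular": [0, 0, 0]},
  ],
)

```text
time_s: 2.2
position: [499.7, -194.1, 10.0]
eef_rot: [-0.148, 0.989, -0.0, 0.0]
contact_force: [0.5, 0.1, 0.2]
gripper_width: 47.3
```

>>> servo_tool(
  commands=[
    {"travel": [0, 0, 0], "angular": [0, 0, 0]},
    {"travel": [0, 0, 0], "angular": [0, 0, 0]},
    {"travel": [0, 0, 0], "angular": [0, 0, 0]},
    {"travel": [0, 0, 0], "angular": [0, 0, 0]},
  ],
  hand=0.15,
  grip_force=25,
)

```text
time_s: 2.7
position: [500.4, -193.6, 10.7]
eef_rot: [-0.148, 0.989, -0.001, 0.001]
contact_force: [-1.5, 0.2, 5.5]
gripper_width: 20.2
```

>>> servo_tool(
  commands=[
    {"travel": [0, 0, -20], "angular": [0, 0, 0]},
    {"travel": [0, 0, -60], "angular": [0, 0, 0]},
    {"travel": [0, 0, -110], "angular": [0, 0, 0]},
    {"travel": [0, 0, -150], "angular": [0, 0, 0]},
    {"travel": [0, 0, -150], "angular": [0, 0, 0]},
  ],
)

```text
time_s: 3.32
position: [501.3, -193.7, 163.4]
eef_rot: [-0.148, 0.989, -0.001, 0.003]
contact_force: [-0.1, -0.1, -0.8]
gripper_width: 20.1
```

>>> servo_tool(
  commands=[
    {"travel": [-20, 30, 5], "angular": [0, -6, 0]},
    {"travel": [-40, 85, 10], "angular": [0, -14, 0]},
    {"travel": [-50, 140, 10], "angular": [0, -22, 0]},
    {"travel": [-60, 200, 10], "angular": [0, -30, 0]},
    {"travel": [-74, 258, 10], "angular": [0, -38, 0]},
    {"travel": [-74, 315, 10], "angular": [0, -38, 0]},
    {"travel": [-74, 370, 10], "angular": [0, -38, 0]},
    {"travel": [-74, 393, 10], "angular": [0, -38, 0]},
  ],
)

```text
time_s: 4.32
position: [453.6, 206.8, 148.2]
eef_rot: [-0.142, 0.935, 0.049, 0.322]
contact_force: [-0.0, -1.0, -0.4]
gripper_width: 20.0
```

>>> servo_tool(
  commands=[
    {"travel": [0, 0, 0], "angular": [0, 0, 0]},
    {"travel": [0, 0, 0], "angular": [0, 0, 0]},
  ],
)

```text
time_s: 4.58
position: [455.2, 203.5, 148.6]
eef_rot: [-0.14, 0.935, 0.048, 0.321]
contact_force: [0.2, -0.5, 0.3]
gripper_width: 20.3
```

```bash
cat > look2.py <<'E'
from h import *
s=state();print(s["position"].round(1),s["eef_rot"].round(3),round(s["gripper_width"],1),s["time_s"])
P=campose("wrist",s);p,d=read_camera("wrist");cv2.imwrite("pics/w2.png",p);np.savez("pics/w2.npz",d=d,q=s["eef_rot"],p=s["position"])
E
python3 look2.py
```

```text
[455.2 203.5 148.6] [-0.14   0.935  0.048  0.321] 20.3 4.575
```

View pics/w2.png

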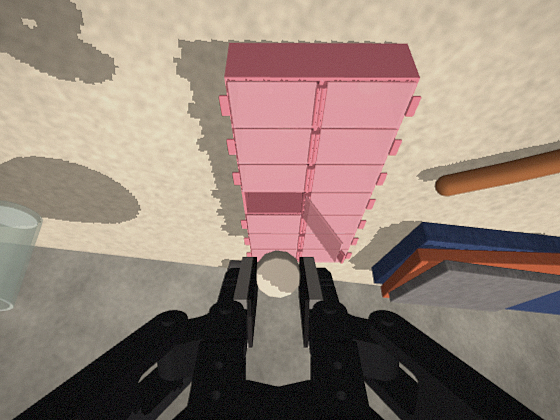

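The held tablet is at (278,273). The open compartment mouth spans about (246–305, 192–214). The lid leans right from the hinge at (303–308, 193–215) to the tab tip near (342,262). The organizer's near top corners are at (228,80) and (418,77).

Run:
```python
from h import *
f=np.load("pics/w2.npz");d=f["d"];s=dict(eef_rot=f["q"],position=f["p"]);P=campose("wrist",s)
p=cv2.imread("pics/w2.png");hsv=cv2.cvtColor(p,cv2.COLOR_BGR2HSV)
m=cv2.inRange(hsv,(160,60,110),(180,255,255));m[:,:215]=0;m[:,425:]=0;m[270:]=0
ys,xs=np.nonzero(m);X=deproj(P,np.c_[xs,ys],d[ys,xs]);ok=(d[ys,xs]>0);X=X[ok]
T=X[(X[:,2]>34)&(X[:,2]<43)];print("top z",np.median(T[:,2]))
y=YAW
for it in range(2):
    r=cv2.minAreaRect(T[:,:2].astype(np.float32));print(r)
print("near corners",plane(P,[[228,80],[418,77]],36).round(1).tolist())
print("mouth",plane(P,[[247,192],[303,193],[307,215],[245,214]],37).round(1).tolist())
# hinge/centre lines: spine px near/far
print("spine",plane(P,[[322,79],[313,128],[309,164]],38.5).round(1).tolist())
L=X[(X[:,2]>48)&(X[:,2]<110)];print("lid",len(L))
c=np.array([554,261]);ox=np.array([np.cos(y),np.sin(y)]);oy=np.array([-np.sin(y),np.cos(y)])
q=np.c_[(L[:,:2]-c)@ox,(L[:,:2]-c)@oy,L[:,2]];print(q.min(0).round(),q.max(0).round(),np.polyfit(q[:,1],q[:,2],1))
# edges fit: left boundary pixels of near 3 lids lines at z=38.5
q=np.c_[(T[:,:2]-c)@ox,(T[:,:2]-c)@oy]
for lo in range(-150,30,20):
    k=q[(q[:,0]>lo)&(q[:,0]<lo+20)]
    if len(k):print(lo,np.percentile(k,[.5,99.5],axis=0).round(1).tolist())
b=cv2.resize(p[150:290,200:400],None,fx=4,fy=4,interpolation=2);cv2.imwrite("pics/c2.png",b)
```

```text
top z 37.21599238836333
((548.1990356445312, 257.4732971191406), (267.8485412597656, 127.4993667602539), 16.91518783569336)
((548.1990356445312, 257.4732971191406), (267.8485412597656, 127.4993667602539), 16.91518783569336)
near corners [[438.5, 165.5, 36.0], [403.3, 273.1, 36.0]]
mouth [[547.4, 201.5, 37.0], [534.3, 249.5, 37.0], [568.3, 266.5, 37.0], [584.4, 207.8, 37.0]]
spine [[419.7, 218.2, 38.5], [457.6, 227.9, 38.5], [494.0, 239.2, 38.5]]
lid 953
[-24.   0.  48.] [16. 28. 93.] [ 1.70454495 47.34691436]
-150 [[-140.2, -59.2], [-130.1, 55.4]]
-130 [[-129.9, -64.2], [-110.1, 61.0]]
-110 [[-109.9, -59.4], [-90.1, 55.2]]
-90 [[-89.9, -64.4], [-70.1, 60.9]]
-70 [[-69.8, -59.9], [-50.1, 55.2]]
-50 [[-49.8, -64.5], [-30.1, 60.8]]
-30 [[-29.9, -59.8], [-10.1, 59.0]]
-10 [[-9.9, -60.2], [9.8, 61.0]]
10 [[10.2, -63.6], [29.9, 59.8]]
```

View pics/c2.png

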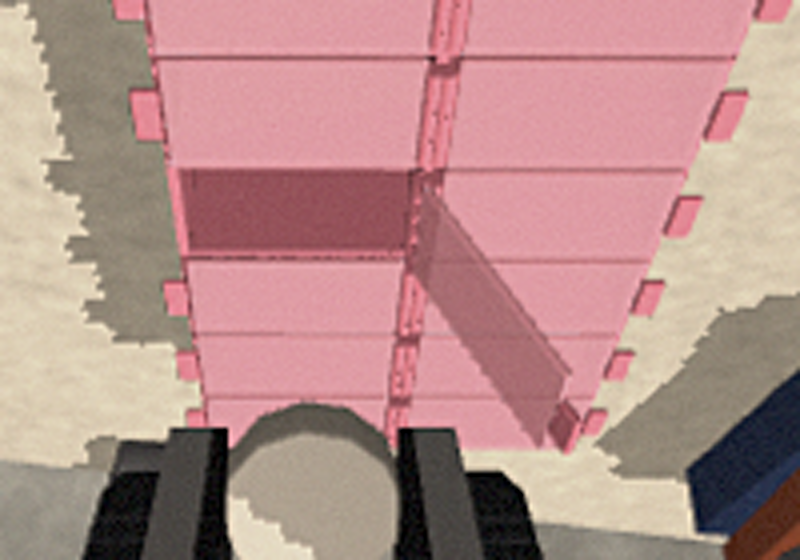

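The lid angle comes out at 120.5° (2.10 rad), inside the stated range. The mouth is about 37 mm wide in x, with its centre near (559,230). I'll plan the release of tablet 1.

```bash
cat >> h.py <<'E'
C=np.array([550.5,258.,0])
def org(x,y,z): return C+x*np.array([np.cos(YAW),np.sin(YAW),0])+y*np.array([-np.sin(YAW),np.cos(YAW),0])+[0,0,z]
E
python3 - <<'E'
from h import *
O=ori(38)
a=plan(org(0,-39,100),O); b=plan(org(0,-39,49),O,*a)
w=plan(org(-100,-39,150),O,*b)
a2=plan([519.2,-125.5,120],ori(0),*w); plan([519.2,-125.5,10],ori(0),*a2)
E
```

```text
travel [-54.2, -14.4, 104.3] angular [-0.0, -0.0, -0.0]
travel [31.4, -0.0, 40.2] angular [0.0, 0.0, 0.0]
travel [16.6, -0.0, -141.2] angular [0.0, 0.0, 0.0]
travel [51.6, -318.6, -2.3] angular [-0.0, 38.0, -0.0]
travel [0.0, 0.0, 110.0] angular [0.0, 0.0, 0.0]
```

>>> servo_tool(
  commands=[
    {"travel": [-27, -14, 52], "angular": [0, 0, 0]},
    {"travel": [-45, -14, 87], "angular": [0, 0, 0]},
    {"travel": [-54, -14, 104], "angular": [0, 0, 0]},
    {"travel": [-54, -14, 104], "angular": [0, 0, 0]},
    {"travel": [-38, -14, 124], "angular": [0, 0, 0]},
    {"travel": [-26, -14, 140], "angular": [0, 0, 0]},
    {"travel": [-23, -14, 144.5], "angular": [0, 0, 0]},
    {"travel": [-23, -14, 144.5], "angular": [0, 0, 0]},
  ],
)

```text
time_s: 5.62
position: [561.9, 221.7, 50.4]
eef_rot: [-0.14, 0.935, 0.048, 0.322]
contact_force: [0.0, 0.6, -0.2]
gripper_width: 19.7
```

>>> servo_tool(
  commands=[
    {"travel": [0, 0, 0], "angular": [0, 0, 0]},
    {"travel": [0, 0, 0], "angular": [0, 0, 0]},
  ],
)

```text
time_s: 5.88
position: [562.0, 222.5, 50.8]
eef_rot: [-0.14, 0.935, 0.049, 0.323]
contact_force: [-0.5, -0.5, -0.5]
gripper_width: 20.0
```

>>> servo_tool(
  commands=[
    {"travel": [0, 0, 0], "angular": [0, 0, 0]},
    {"travel": [0, 0, 0], "angular": [0, 0, 0]},
    {"travel": [0, 0, 0], "angular": [0, 0, 0]},
  ],
  hand=0.36,
)

```text
time_s: 6.25
position: [561.7, 222.1, 49.6]
eef_rot: [-0.14, 0.935, 0.048, 0.322]
contact_force: [0.7, -0.5, -0.3]
gripper_width: 31.0
```

>>> servo_tool(
  commands=[
    {"travel": [5, 0, -40], "angular": [0, 0, 0]},
    {"travel": [10, 0, -90], "angular": [0, 0, 0]},
    {"travel": [16, 0, -130], "angular": [0, 0, 0]},
    {"travel": [16.5, 0, -141], "angular": [0, 0, 0]},
    {"travel": [16.5, 0, -141], "angular": [0, 0, 0]},
    {"travel": [16.5, 0, -141], "angular": [0, 0, 0]},
  ],
)

```text
time_s: 7.0
position: [466.3, 192.6, 149.5]
eef_rot: [-0.14, 0.935, 0.048, 0.321]
contact_force: [-0.4, -0.5, 0.0]
gripper_width: 31.2
```

Run:
```python
from h import *
s=state();print(s["position"].round(1),round(s["gripper_width"],1),s["time_s"])
p,d=read_camera("wrist");cv2.imwrite("pics/w3.png",cv2.resize(p[130:330,160:420],None,fx=3,fy=3,interpolation=2))
plan([519.2,-125.5,120],ori(0))
```

```text
[466.3 192.6 149.5] 31.2 7.0
travel [51.7, -319.5, -2.7] angular [-0.1, 37.9, 0.0]
```

View pics/w3.png

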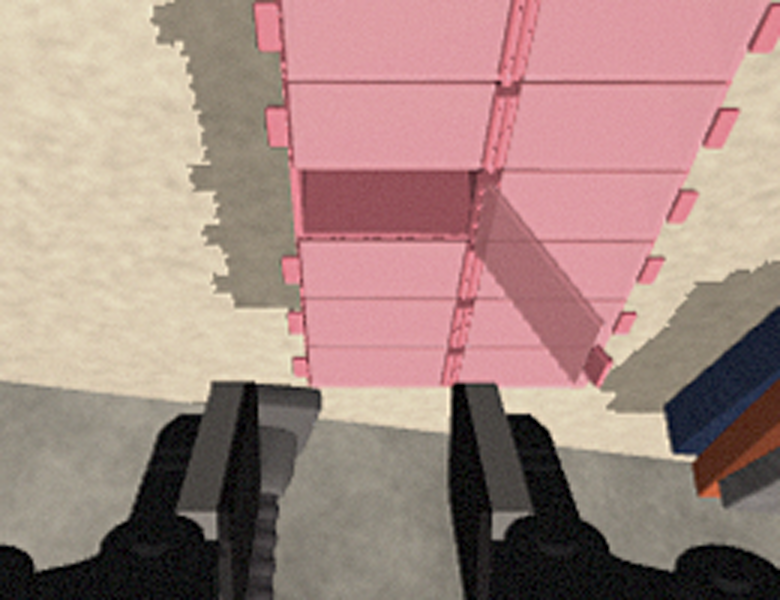

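The released tablet isn't in the gripper or on any lid, so it went in; the floor can't be seen at this angle. Next is tablet B (519,−125.5).

>>> servo_tool(
  commands=[
    {"travel": [0, -55, -5], "angular": [0, 0, 0]},
    {"travel": [0, -110, -5], "angular": [0, 5, 0]},
    {"travel": [10, -165, -5], "angular": [0, 14, 0]},
    {"travel": [22, -220, -5], "angular": [0, 23, 0]},
    {"travel": [35, -270, -3], "angular": [0, 32, 0]},
    {"travel": [52, -315, -3], "angular": [0, 38, 0]},
    {"travel": [52, -319.5, -3], "angular": [0, 38, 0]},
    {"travel": [52, -319.5, -3], "angular": [0, 38, 0]},
  ],
  hand=0.55,
)

```text
time_s: 8.05
position: [518.8, -125.8, 119.5]
eef_rot: [-0.147, 0.989, 0.0, -0.001]
contact_force: [-0.0, -0.3, -0.3]
gripper_width: 47.4
```

>>> servo_tool(
  commands=[
    {"travel": [0, 0, 0], "angular": [0, 0, 0]},
    {"travel": [0, 0, 0], "angular": [0, 0, 0]},
  ],
)

```text
time_s: 8.3
position: [519.0, -124.4, 121.9]
eef_rot: [-0.149, 0.989, 0.0, 0.001]
contact_force: [0.2, 0.1, 0.2]
gripper_width: 46.9
```

Run:
```python
from h import *
s=state();print(s["position"].round(1),s["time_s"])
plan([519.2,-125.5,10.5],ori(0))
```

```text
[ 519.  -124.4  121.9] 8.3
travel [0.4, -1.1, 111.4] angular [-0.0, 0.1, 0.1]
```

>>> servo_tool(
  commands=[
    {"travel": [0, -0.5, 50], "angular": [0, 0, 0]},
    {"travel": [0, -0.5, 90], "angular": [0, 0, 0]},
    {"travel": [0, -0.5, 107], "angular": [0, 0, 0]},
    {"travel": [0, -0.5, 110.5], "angular": [0, 0, 0]},
    {"travel": [0, -0.5, 110.5], "angular": [0, 0, 0]},
  ],
)

```text
time_s: 8.93
position: [520.2, -125.6, 12.1]
eef_rot: [-0.148, 0.989, -0.0, 0.001]
contact_force: [-0.2, 0.2, 1.0]
gripper_width: 46.8
```

>>> servo_tool(
  commands=[
    {"travel": [0, 0, 0], "angular": [0, 0, 0]},
    {"travel": [0, 0, 0], "angular": [0, 0, 0]},
    {"travel": [0, 0, 0], "angular": [0, 0, 0]},
    {"travel": [0, 0, 0], "angular": [0, 0, 0]},
  ],
  hand=0.15,
)

```text
time_s: 9.43
position: [520.0, -125.7, 11.9]
eef_rot: [-0.148, 0.989, -0.0, 0.001]
contact_force: [-0.7, 1.8, 6.3]
gripper_width: 20.4
```

Run:
```python
from h import *
s=state();print(s["position"].round(1),round(s["gripper_width"],1),s["time_s"])
w=plan(s["position"]+[0,0,140],ori(0))
v=plan(org(-100,-32,150),ori(38),*w)
b=plan(org(0,-32,100),ori(38),*v)
plan(org(0,-32,49.5),ori(38),*v)
```

```text
[ 520.  -125.7   11.9] 20.4 9.425
travel [-0.3, -0.1, -140.0] angular [-0.0, 0.1, 0.1]
travel [-41.3, 326.0, 1.9] angular [0.0, -38.0, 0.0]
travel [-48.0, 0.0, 101.0] angular [0.0, 0.0, 0.0]
travel [-16.9, 0.0, 140.8] angular [0.0, 0.0, 0.0]
```

>>> servo_tool(
  commands=[
    {"travel": [0, 0, -20], "angular": [0, 0, 0]},
    {"travel": [0, 0, -70], "angular": [0, 0, 0]},
    {"travel": [0, 0, -120], "angular": [0, 0, 0]},
    {"travel": [0, 0, -140], "angular": [0, 0, 0]},
    {"travel": [0, 0, -140], "angular": [0, 0, 0]},
  ],
)

```text
time_s: 10.05
position: [519.7, -125.6, 151.6]
eef_rot: [-0.148, 0.989, 0.0, 0.001]
contact_force: [0.7, 0.7, -0.8]
gripper_width: 19.9
```

>>> servo_tool(
  commands=[
    {"travel": [-10, 40, 2], "angular": [0, -8, 0]},
    {"travel": [-20, 95, 2], "angular": [0, -18, 0]},
    {"travel": [-30, 150, 2], "angular": [0, -28, 0]},
    {"travel": [-41, 205, 2], "angular": [0, -38, 0]},
    {"travel": [-41, 260, 2], "angular": [0, -38, 0]},
    {"travel": [-41, 305, 2], "angular": [0, -38, 0]},
    {"travel": [-41, 326, 2], "angular": [0, -38, 0]},
    {"travel": [-41, 326, 2], "angular": [0, -38, 0]},
  ],
)

```text
time_s: 11.05
position: [461.8, 199.0, 145.7]
eef_rot: [-0.142, 0.935, 0.048, 0.321]
contact_force: [0.5, 0.1, -1.0]
gripper_width: 20.0
```

>>> servo_tool(
  commands=[
    {"travel": [-24, 0, 50], "angular": [0, 0, 0]},
    {"travel": [-42, 0, 88], "angular": [0, 0, 0]},
    {"travel": [-48, 0, 101], "angular": [0, 0, 0]},
    {"travel": [-44, 0, 108], "angular": [0, 0, 0]},
    {"travel": [-30, 0, 126], "angular": [0, 0, 0]},
    {"travel": [-20, 0, 137], "angular": [0, 0, 0]},
    {"travel": [-17, 0, 141], "angular": [0, 0, 0]},
    {"travel": [-17, 0, 141], "angular": [0, 0, 0]},
  ],
)

```text
time_s: 12.05
position: [558.5, 226.9, 47.8]
eef_rot: [-0.14, 0.935, 0.048, 0.322]
contact_force: [0.6, -0.5, -0.4]
gripper_width: 19.9
```

>>> servo_tool(
  commands=[
    {"travel": [0, 0, 0], "angular": [0, 0, 0]},
  ],
)

```text
time_s: 12.18
position: [558.9, 227.7, 48.9]
eef_rot: [-0.14, 0.935, 0.049, 0.323]
contact_force: [-0.8, -0.2, 0.4]
gripper_width: 20.0
```

Run:
```python
from h import *
s=state();print(s["position"].round(1),round(s["gripper_width"],1),s["time_s"])
plan(org(0,-32,50),ori(38))
```

```text
[558.9 227.7  48.9] 20.0 12.175
travel [-1.4, -0.6, -0.3] angular [0.1, 0.1, 0.0]
```

Good. I'll release, retract and head for D (472,−263.5).

>>> servo_tool(
  commands=[
    {"travel": [0, 0, 0], "angular": [0, 0, 0]},
    {"travel": [0, 0, 0], "angular": [0, 0, 0]},
    {"travel": [0, 0, 0], "angular": [0, 0, 0]},
  ],
  hand=0.36,
)

```text
time_s: 12.55
position: [558.6, 227.5, 47.9]
eef_rot: [-0.14, 0.935, 0.048, 0.322]
contact_force: [-1.0, 0.0, 0.0]
gripper_width: 30.7
```

>>> servo_tool(
  commands=[
    {"travel": [5, 0, -40], "angular": [0, 0, 0]},
    {"travel": [10, 0, -90], "angular": [0, 0, 0]},
    {"travel": [16, 0, -130], "angular": [0, 0, 0]},
    {"travel": [16.5, 0, -141], "angular": [0, 0, 0]},
    {"travel": [16.5, 0, -141], "angular": [0, 0, 0]},
  ],
)

```text
time_s: 13.18
position: [463.0, 198.9, 150.1]
eef_rot: [-0.14, 0.935, 0.05, 0.323]
contact_force: [0.7, -0.7, 0.7]
gripper_width: 30.6
```

Run:
```python
from h import *
s=state();print(s["position"].round(1),round(s["gripper_width"],1),s["time_s"])
plan([472,-263.5,120],ori(0))
P=campose("top");p,d=read_camera("top");cv2.imwrite("pics/t2.png",p)
p,d=read_camera("scene");cv2.imwrite("pics/s2.png",p)
```

```text
[463.  198.9 150.1] 30.6 13.175
travel [118.2, -444.6, -55.9] angular [0.2, 38.1, 0.1]
```

>>> servo_tool(
  commands=[
    {"travel": [0, -55, -5], "angular": [0, 0, 0]},
    {"travel": [5, -110, -10], "angular": [0, 5, 0]},
    {"travel": [20, -165, -15], "angular": [0, 14, 0]},
    {"travel": [40, -220, -25], "angular": [0, 23, 0]},
    {"travel": [60, -270, -35], "angular": [0, 32, 0]},
    {"travel": [80, -320, -45], "angular": [0, 38, 0]},
    {"travel": [100, -375, -52], "angular": [0, 38, 0]},
    {"travel": [115, -425, -56], "angular": [0, 38, 0]},
  ],
  hand=0.55,
)

```text
time_s: 14.28
position: [467.4, -247.6, 119.3]
eef_rot: [-0.147, 0.989, 0.001, -0.002]
contact_force: [0.9, -0.1, 0.5]
gripper_width: 47.5
```

>>> servo_tool(
  commands=[
    {"travel": [1, -19.5, 0], "angular": [0, 0, 0]},
    {"travel": [1, -19.5, 0], "angular": [0, 0, 0]},
    {"travel": [1, -19.5, 0], "angular": [0, 0, 0]},
  ],
)

```text
time_s: 14.65
position: [472.9, -263.4, 121.3]
eef_rot: [-0.148, 0.989, 0.0, -0.001]
contact_force: [0.4, 0.5, -0.2]
gripper_width: 46.7
```

Run:
```python
from h import *
s=state();print(s["position"].round(1),round(s["gripper_width"],1),s["time_s"])
plan([472,-263.5,10.5],ori(0))
```

```text
[ 472.9 -263.4  121.3] 46.7 14.65
travel [0.8, 0.1, 110.8] angular [0.0, -0.1, 0.0]
```

>>> servo_tool(
  commands=[
    {"travel": [0.5, 0, 50], "angular": [0, 0, 0]},
    {"travel": [0.5, 0, 90], "angular": [0, 0, 0]},
    {"travel": [0.5, 0, 107], "angular": [0, 0, 0]},
    {"travel": [0.5, 0, 110.5], "angular": [0, 0, 0]},
    {"travel": [0.5, 0, 110.5], "angular": [0, 0, 0]},
  ],
)

```text
time_s: 15.28
position: [473.4, -264.1, 13.1]
eef_rot: [-0.148, 0.989, -0.001, 0.001]
contact_force: [0.0, -0.7, 0.7]
gripper_width: 46.5
```

>>> servo_tool(
  commands=[
    {"travel": [0, 0, 0], "angular": [0, 0, 0]},
    {"travel": [0, 0, 0], "angular": [0, 0, 0]},
    {"travel": [0, 0, 0], "angular": [0, 0, 0]},
    {"travel": [0, 0, 0], "angular": [0, 0, 0]},
  ],
  hand=0.15,
)

```text
time_s: 15.78
position: [473.2, -264.2, 13.0]
eef_rot: [-0.148, 0.989, -0.001, 0.001]
contact_force: [-1.9, 1.4, 6.1]
gripper_width: 19.2
```

Run:
```python
from h import *
s=state();print(s["position"].round(1),round(s["gripper_width"],1),s["time_s"])
w=plan(s["position"]+[0,0,140],ori(0))
v=plan(org(-100,-35,150),ori(38),*w)
b=plan(org(0,-35,100),ori(38),*v)
plan(org(0,-35,49.5),ori(38),*v)
```

```text
[ 473.2 -264.2   13. ] 19.2 15.775
travel [-0.3, -0.2, -140.0] angular [-0.1, 0.1, 0.1]
travel [-126.6, 441.8, 3.0] angular [0.0, -38.0, 0.0]
travel [-48.0, 0.0, 101.0] angular [0.0, 0.0, 0.0]
travel [-16.9, 0.0, 140.8] angular [0.0, 0.0, 0.0]
```

>>> servo_tool(
  commands=[
    {"travel": [0, 0, -20], "angular": [0, 0, 0]},
    {"travel": [0, 0, -70], "angular": [0, 0, 0]},
    {"travel": [0, 0, -120], "angular": [0, 0, 0]},
    {"travel": [0, 0, -140], "angular": [0, 0, 0]},
  ],
)

```text
time_s: 16.27
position: [473.4, -264.5, 155.2]
eef_rot: [-0.148, 0.989, -0.001, 0.002]
contact_force: [0.1, 0.6, -1.2]
gripper_width: 19.5
```

>>> servo_tool(
  commands=[
    {"travel": [-15, 35, 2], "angular": [0, -6, 0]},
    {"travel": [-30, 85, 2], "angular": [0, -14, 0]},
    {"travel": [-45, 140, 2], "angular": [0, -22, 0]},
    {"travel": [-60, 195, 2], "angular": [0, -30, 0]},
    {"travel": [-75, 250, 2], "angular": [0, -38, 0]},
    {"travel": [-90, 305, 3], "angular": [0, -38, 0]},
    {"travel": [-105, 360, 3], "angular": [0, -38, 0]},
    {"travel": [-120, 415, 3], "angular": [0, -38, 0]},
  ],
)

```text
time_s: 17.27
position: [464.8, 171.2, 150.7]
eef_rot: [-0.141, 0.934, 0.051, 0.324]
contact_force: [1.6, -0.4, -0.2]
gripper_width: 19.8
```

Run:
```python
from h import *
s=state();print(s["position"].round(1),round(s["gripper_width"],1),s["time_s"])
plan(org(-100,-35,150),ori(38))
plan(org(0,-35,100),ori(38))
plan(org(0,-35,49.5),ori(38))
```

```text
[464.8 171.2 150.7] 19.8 17.275
travel [-5.3, 22.9, 5.2] angular [0.3, 0.3, 0.0]
travel [-52.8, 22.4, 106.4] angular [0.3, 0.3, 0.0]
travel [-21.6, 22.2, 146.0] angular [0.3, 0.3, 0.0]
```

>>> servo_tool(
  commands=[
    {"travel": [-6, 25, 2], "angular": [0, 0, 0]},
    {"travel": [-28, 25, 50], "angular": [0, 0, 0]},
    {"travel": [-45, 25, 88], "angular": [0, 0, 0]},
    {"travel": [-54, 25, 103], "angular": [0, 0, 0]},
    {"travel": [-50, 25, 110], "angular": [0, 0, 0]},
    {"travel": [-35, 25, 128], "angular": [0, 0, 0]},
    {"travel": [-25, 25, 140], "angular": [0, 0, 0]},
    {"travel": [-23, 25, 142], "angular": [0, 0, 0]},
  ],
)

```text
time_s: 18.27
position: [558.1, 221.9, 49.2]
eef_rot: [-0.14, 0.935, 0.048, 0.321]
contact_force: [0.8, -0.6, 0.5]
gripper_width: 19.8
```

>>> servo_tool(
  commands=[
    {"travel": [0, 0, 0], "angular": [0, 0, 0]},
    {"travel": [0, 0, 0], "angular": [0, 0, 0]},
  ],
)

```text
time_s: 18.52
position: [559.3, 223.3, 52.1]
eef_rot: [-0.14, 0.935, 0.049, 0.323]
contact_force: [0.3, 0.3, 0.4]
gripper_width: 19.5
```

Run:
```python
from h import *
s=state();print(s["position"].round(1),round(s["gripper_width"],1),s["time_s"])
plan(org(0,-35,49.5),ori(38))
```

```text
[559.3 223.3  52.1] 19.5 18.525
travel [0.3, 0.8, 3.1] angular [0.1, 0.1, 0.0]
```

>>> servo_tool(
  commands=[
    {"travel": [0, 0, 0], "angular": [0, 0, 0]},
    {"travel": [0, 0, 0], "angular": [0, 0, 0]},
    {"travel": [0, 0, 0], "angular": [0, 0, 0]},
  ],
  hand=0.36,
)

```text
time_s: 18.9
position: [559.1, 222.9, 51.0]
eef_rot: [-0.14, 0.935, 0.048, 0.322]
contact_force: [-0.1, -0.6, -0.5]
gripper_width: 30.6
```

Run:
```python
from h import *
s=state();print(s["position"].round(1),round(s["gripper_width"],1),s["time_s"])
a=plan(org(-80,-35,150),ori(38))
plan(org(-80,-35,190),ori(25),*a)
```

```text
[559.1 222.9  51. ] 30.6 18.9
travel [0.5, 1.2, -126.1] angular [0.0, 0.0, 0.0]
travel [-24.6, 0.0, -31.5] angular [-0.0, 13.0, -0.0]
```

>>> servo_tool(
  commands=[
    {"travel": [0.5, 1, -40], "angular": [0, 0, 0]},
    {"travel": [0.5, 1, -90], "angular": [0, 0, 0]},
    {"travel": [0.5, 1, -126], "angular": [0, 0, 0]},
    {"travel": [0.5, 1, -126], "angular": [0, 0, 0]},
    {"travel": [-12, 1, -142], "angular": [0, 6.5, 0]},
    {"travel": [-24, 1, -157], "angular": [0, 13, 0]},
    {"travel": [-24, 1, -157], "angular": [0, 13, 0]},
    {"travel": [-24, 1, -157], "angular": [0, 13, 0]},
  ],
  hand=0,
)

```text
time_s: 19.9
position: [484.5, 200.6, 187.5]
eef_rot: [-0.144, 0.966, 0.031, 0.213]
contact_force: [-0.3, 0.0, -1.1]
gripper_width: 0.2
```

Run:
```python
from h import *
s=state();print(s["position"].round(1),round(s["gripper_width"],1),s["time_s"])
P=campose("wrist",s);p,d=read_camera("wrist");np.savez("pics/w4.npz",d=d,q=s["eef_rot"],p=s["position"]);cv2.imwrite("pics/w4f.png",p)
u=proj(P,org(0,-29,20))[0].astype(int);print(u,proj(P,org(0,29,90))[0])
x0=max(u[0]-90,0);y0=max(u[1]-75,0)
cv2.imwrite("pics/w4.png",cv2.resize(p[y0:y0+150,x0:x0+200],None,fx=4,fy=4,interpolation=2));print(x0,y0)
```

```text
[484.5 200.6 187.5] 0.2 19.9
[286 180] [355.0038706  233.08235623]
196 105
```

View pics/w4.png

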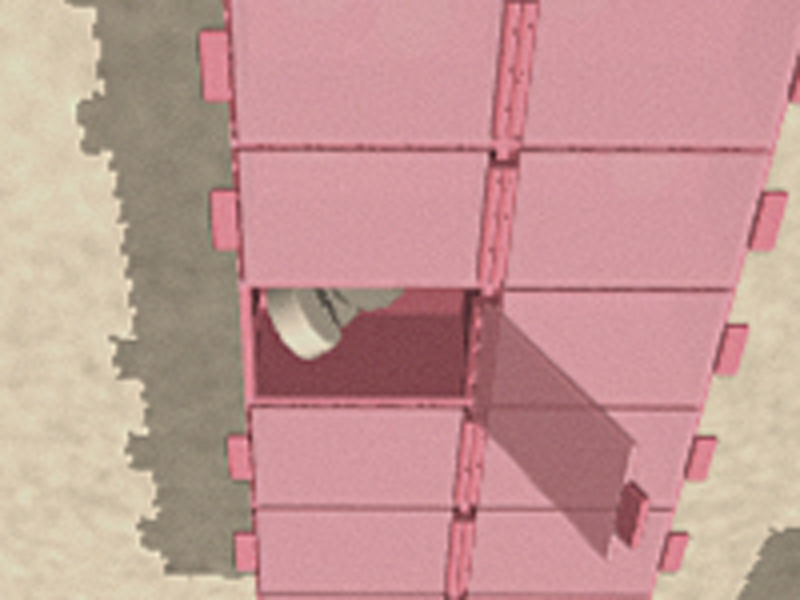

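One tablet leans against the −y wall at crop (305,325), and others are behind it at (360,297). I'll check that they stay below the lid plane.

Run:
```python
from h import *
f=np.load("pics/w4.npz");d=f["d"];s=dict(eef_rot=f["q"],position=f["p"]);P=campose("wrist",s)
p=cv2.imread("pics/w4f.png");hsv=cv2.cvtColor(p,cv2.COLOR_BGR2HSV)
m=cv2.inRange(hsv,(0,0,60),(180,60,255));ys,xs=np.nonzero(m[176:198,258:312]);ys+=176;xs+=258
X=deproj(P,np.c_[xs,ys],d[ys,xs])-C;c,sn=np.cos(YAW),np.sin(YAW)
q=np.c_[X[:,0]*c+X[:,1]*sn,-X[:,0]*sn+X[:,1]*c,X[:,2]];print(len(q),np.percentile(q,[1,10,50,90,99],axis=0).round(1).tolist())
for u in range(260,306,5):
    k=xs==u
    if k.any():print(u,[(v,q[(xs==u)&(ys==v)][0].round().astype(int).tolist()) for v in ys[k][::3]])
# board/top counts
t=cv2.imread("pics/t2.png");sc=cv2.imread("pics/s2.png")
# plan sweep start
a=plan(org(-110,45,150),ori(38));b=plan(org(0,55,100),ori(38),*a);e=plan(org(0,55,66),ori(38),*b)
```

```text
347 [[-8.0, -52.2, 9.9], [-5.7, -49.1, 14.9], [-0.8, -40.3, 24.4], [6.1, -28.2, 31.6], [12.6, -21.0, 33.0]]
265 [(np.int64(177), [-7, -50, 22]), (np.int64(180), [-6, -50, 25]), (np.int64(183), [-4, -50, 28]), (np.int64(186), [-2, -50, 30])]
270 [(np.int64(177), [-7, -45, 23]), (np.int64(180), [-6, -45, 26]), (np.int64(183), [-6, -45, 30]), (np.int64(186), [-2, -45, 30]), (np.int64(189), [0, -45, 32]), (np.int64(192), [5, -45, 32])]
275 [(np.int64(178), [1, -40, 15]), (np.int64(181), [-1, -40, 21]), (np.int64(184), [0, -40, 25]), (np.int64(187), [1, -40, 29]), (np.int64(190), [2, -40, 31]), (np.int64(193), [7, -40, 30])]
280 [(np.int64(177), [-5, -35, 20]), (np.int64(180), [3, -35, 15]), (np.int64(183), [11, -35, 10]), (np.int64(186), [7, -35, 20]), (np.int64(189), [8, -35, 23])]
285 [(np.int64(177), [-5, -30, 19]), (np.int64(180), [0, -30, 19])]
290 [(np.int64(177), [-3, -25, 18]), (np.int64(180), [0, -25, 18])]
295 [(np.int64(177), [-2, -20, 16])]
travel [42.6, 80.8, 21.2] angular [-0.1, -13.1, 0.0]
travel [-55.9, 10.0, 107.1] angular [0.0, 0.0, 0.0]
travel [20.9, -0.0, 26.8] angular [0.0, 0.0, 0.0]
```

The tablets' highest point is about 33–34 mm, below the lid's underside at 36 mm. Next I'll bring the shut fingers behind the lid.

Run:
```python
from h import *
a=plan(org(-100,65,150),ori(38))
b=plan(org(12,65,100),ori(38),*a);plan(org(12,65,68),ori(38),*a)
```

```text
travel [33.5, 100.8, 25.4] angular [-0.1, -13.1, 0.0]
travel [-57.5, -0.0, 108.4] angular [0.0, 0.0, 0.0]
travel [-37.8, -0.0, 133.6] angular [0.0, 0.0, 0.0]
```

>>> servo_tool(
  commands=[
    {"travel": [15, 40, 12], "angular": [0, -6, 0]},
    {"travel": [33.5, 85, 25], "angular": [0, -13, 0]},
    {"travel": [33.5, 101, 25], "angular": [0, -13, 0]},
    {"travel": [33.5, 101, 25], "angular": [0, -13, 0]},
  ],
)

```text
time_s: 20.45
position: [434.9, 292.0, 150.7]
eef_rot: [-0.142, 0.935, 0.048, 0.322]
contact_force: [-0.3, 0.1, 0.9]
gripper_width: 0.1
```

>>> servo_tool(
  commands=[
    {"travel": [-25, 0, 45], "angular": [0, 0, 0]},
    {"travel": [-50, 0, 90], "angular": [0, 0, 0]},
    {"travel": [-57, 0, 108], "angular": [0, 0, 0]},
    {"travel": [-48, 0, 121], "angular": [0, 0, 0]},
    {"travel": [-38, 0, 133], "angular": [0, 0, 0]},
    {"travel": [-38, 0, 133], "angular": [0, 0, 0]},
  ],
)

```text
time_s: 21.2
position: [542.8, 323.2, 69.7]
eef_rot: [-0.14, 0.935, 0.047, 0.321]
contact_force: [1.3, -0.6, 0.9]
gripper_width: -0.2
```

Run:
```python
from h import *
s=state();print(s["position"].round(1),s["contact_force"].round(1),s["time_s"])
plan(org(12,65,68),ori(38));plan(org(12,-38,68),ori(38));plan(org(5,-38,47),ori(38))
```

```text
[542.8 323.2  69.7] [ 1.3 -0.6  0.9] 21.2
travel [0.8, 0.4, 1.5] angular [-0.1, -0.1, 0.0]
travel [0.8, -102.6, 1.7] angular [-0.1, -0.1, 0.0]
travel [19.2, -102.6, 13.9] angular [-0.1, -0.1, 0.0]
```

>>> servo_tool(
  commands=[
    {"travel": [0, -14, 0], "angular": [0, 0, 0]},
    {"travel": [0, -28, 0], "angular": [0, 0, 0]},
    {"travel": [0, -41, 0], "angular": [0, 0, 0]},
    {"travel": [0, -54, 0], "angular": [0, 0, 0]},
    {"travel": [0, -67, 0], "angular": [0, 0, 0]},
    {"travel": [0, -80, 0], "angular": [0, 0, 0]},
    {"travel": [0, -92, 0], "angular": [0, 0, 0]},
    {"travel": [0, -103, 0], "angular": [0, 0, 0]},
  ],
)

```text
time_s: 22.2
position: [573.3, 225.2, 71.0]
eef_rot: [-0.14, 0.935, 0.048, 0.322]
contact_force: [-0.3, 0.0, 0.1]
gripper_width: -0.5
```

>>> servo_tool(
  commands=[
    {"travel": [5, 0, 4], "angular": [0, 0, 0]},
    {"travel": [9, 0, 7], "angular": [0, 0, 0]},
    {"travel": [13, 0, 9], "angular": [0, 0, 0]},
    {"travel": [16, 0, 11], "angular": [0, 0, 0]},
    {"travel": [16, 0, 11], "angular": [0, 0, 0]},
  ],
)

```text
time_s: 22.82
position: [567.2, 224.3, 52.0]
eef_rot: [-0.14, 0.935, 0.048, 0.322]
contact_force: [0.2, 0.7, 0.9]
gripper_width: 0.1
```

Run:
```python
from h import *
s=state();print(s["position"].round(1),s["contact_force"].round(1),s["time_s"])
plan(org(5,-38,45.5),ori(38))
```

```text
[567.2 224.3  52. ] [0.2 0.7 0.9] 22.825
travel [4.9, -0.8, 4.5] angular [0.0, -0.0, 0.1]
```

>>> servo_tool(
  commands=[
    {"travel": [1.2, 0, 1.6], "angular": [0, 0, 0]},
    {"travel": [2.2, 0, 2.8], "angular": [0, 0, 0]},
    {"travel": [3.1, 0, 3.9], "angular": [0, 0, 0]},
    {"travel": [3.1, 0, 3.9], "angular": [0, 0, 0]},
  ],
)

```text
time_s: 23.32
position: [567.4, 224.2, 47.4]
eef_rot: [-0.14, 0.935, 0.048, 0.322]
contact_force: [-0.4, -0.3, -0.7]
gripper_width: -0.2
```

>>> servo_tool(
  commands=[
    {"travel": [0.6, 0, 0.8], "angular": [0, 0, 0]},
    {"travel": [1.0, 0, 1.2], "angular": [0, 0, 0]},
    {"travel": [1.0, 0, 1.2], "angular": [0, 0, 0]},
  ],
)

```text
time_s: 23.7
position: [567.4, 224.3, 45.9]
eef_rot: [-0.14, 0.935, 0.048, 0.322]
contact_force: [-0.3, -0.5, 0.2]
gripper_width: -0.5
```

>>> servo_tool(
  commands=[
    {"travel": [0.6, 0, 0.8], "angular": [0, 0, 0]},
    {"travel": [1.2, 0, 1.6], "angular": [0, 0, 0]},
    {"travel": [1.2, 0, 1.6], "angular": [0, 0, 0]},
  ],
)

```text
time_s: 24.08
position: [567.4, 224.2, 43.8]
eef_rot: [-0.14, 0.935, 0.048, 0.322]
contact_force: [0.4, 0.6, -0.8]
gripper_width: -0.1
```

>>> servo_tool(
  commands=[
    {"travel": [0.6, 0, 0.8], "angular": [0, 0, 0]},
    {"travel": [0.6, 0, 0.8], "angular": [0, 0, 0]},
  ],
)

```text
time_s: 24.32
position: [567.6, 224.4, 43.5]
eef_rot: [-0.14, 0.935, 0.048, 0.322]
contact_force: [-0.8, -0.9, 2.3]
gripper_width: -0.4
```

>>> servo_tool(
  commands=[
    {"travel": [0.4, 0, 0.5], "angular": [0, 0, 0]},
    {"travel": [0.8, 0, 1.0], "angular": [0, 0, 0]},
    {"travel": [0.8, 0, 1.0], "angular": [0, 0, 0]},
  ],
)

```text
time_s: 24.7
position: [568.0, 224.6, 43.2]
eef_rot: [-0.14, 0.935, 0.048, 0.323]
contact_force: [-4.7, -4.0, 7.4]
gripper_width: -0.1
```

Firm contact. I'll lift off and check the lid.

>>> servo_tool(
  commands=[
    {"travel": [-10, 0, -12], "angular": [0, 0, 0]},
    {"travel": [-15, 0, -40], "angular": [0, 0, 0]},
    {"travel": [-15, 0, -90], "angular": [0, 0, 0]},
    {"travel": [-15, 0, -130], "angular": [0, 0, 0]},
    {"travel": [-15, 0, -150], "angular": [0, 0, 0]},
    {"travel": [-15, 0, -150], "angular": [0, 0, 0]},
  ],
)

```text
time_s: 25.45
position: [490.3, 201.6, 170.9]
eef_rot: [-0.14, 0.935, 0.05, 0.323]
contact_force: [1.3, 0.0, -1.0]
gripper_width: -0.0
```

Run:
```python
from h import *
s=state();print(s["position"].round(1),s["contact_force"].round(1),s["time_s"])
P=campose("wrist",s);p,d=read_camera("wrist");cv2.imwrite("pics/w5f.png",p)
u=proj(P,org(0,0,38))[0].astype(int)
def h(x,ys):
    for y in ys:
        c=proj(P,org(x,y,38))[0].round().astype(int);q=deproj(P,[c],[d[c[1],c[0]]])[0];print((x,y),q[2].round(1),end=" ")
    print()
for x in(-39,-10,0,10):h(x,(-60,-54,-45,-35,-25,-15,-8,20,40))
x0,y0=max(u[0]-100,0),max(u[1]-75,0)
cv2.imwrite("pics/w5.png",cv2.resize(p[y0:y0+150,x0:x0+200],None,fx=4,fy=4,interpolation=2))
```

```text
[490.3 201.6 170.9] [ 1.3  0.  -1. ] 25.45
(-39, -60) 36.1 (-39, -54) 36.7 (-39, -45) 36.4 (-39, -35) 36.9 (-39, -25) 37.2 (-39, -15) 37.6 (-39, -8) 36.9 (-39, 20) 37.6 (-39, 40) 36.8 
(-10, -60) 35.4 (-10, -54) 37.3 (-10, -45) 37.0 (-10, -35) 38.1 (-10, -25) 37.1 (-10, -15) 37.0 (-10, -8) 37.8 (-10, 20) 38.3 (-10, 40) 37.3 
(0, -60) 37.3 (0, -54) 37.4 (0, -45) 37.8 (0, -35) 37.0 (0, -25) 37.8 (0, -15) 37.6 (0, -8) 37.6 (0, 20) 36.9 (0, 40) 37.9 
(10, -60) -1.7 (10, -54) 37.4 (10, -45) 37.4 (10, -35) 36.0 (10, -25) 36.8 (10, -15) 36.9 (10, -8) 37.2 (10, 20) 37.8 (10, 40) 38.0
```

View pics/w5.png

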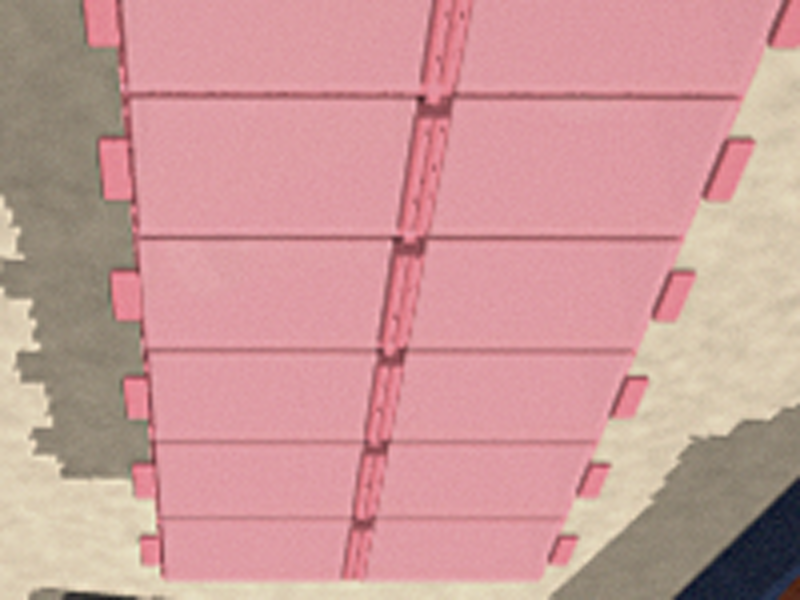

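The lid is shut and level with its neighbours: all lids read 36–38 mm, and their seams and tabs line up. Last, I'll check the board and the other objects against the first pictures.

Run:
```python
from h import *
out=[]
for n in("top","scene"):
    p,d=read_camera(n);cv2.imwrite(f"pics/{n}9.png",p);a=cv2.imread(f"pics/{n}0.png")
    m=(cv2.absdiff(a,p).max(2)>45).astype(np.uint8)*255;m=cv2.morphologyEx(m,cv2.MORPH_OPEN,np.ones((2,2)))
    print(n,[cv2.boundingRect(k) for k in cv2.findContours(m,0,2)[0] if cv2.contourArea(k)>6]);out.append(p)
s=state();print(s["contact_force"].round(1),s["time_s"])
t=cv2.resize(out[0][100:300,60:500],None,fx=1.8,fy=1.8)[:, :792];b=cv2.resize(out[1][140:340,100:500],None,fx=1.15,fy=1.15)
b=cv2.copyMakeBorder(b,0,0,0,792-b.shape[1],0);cv2.imwrite("pics/fin.png",np.vstack([t,b]))
```

```text
top [(391, 415, 4, 5), (253, 385, 6, 8), (228, 336, 93, 54), (524, 329, 36, 45), (403, 317, 3, 6), (524, 310, 10, 10), (412, 310, 6, 7), (537, 293, 14, 21), (552, 286, 4, 11), (312, 237, 211, 183), (367, 230, 6, 6), (165, 225, 82, 195), (344, 221, 6, 6), (321, 215, 6, 5), (198, 206, 3, 7), (203, 205, 4, 6), (207, 200, 6, 10)]
scene [(313, 272, 26, 13), (282, 234, 12, 18), (253, 218, 6, 6), (244, 206, 7, 5), (237, 194, 7, 5), (385, 177, 8, 6), (394, 156, 9, 10), (324, 144, 11, 4), (404, 139, 30, 22), (404, 127, 3, 8), (362, 126, 5, 17), (283, 119, 31, 39), (226, 112, 75, 67), (264, 111, 9, 6), (204, 105, 16, 5), (406, 101, 5, 16), (242, 94, 123, 147), (394, 91, 7, 13), (108, 90, 56, 81), (408, 66, 7, 31), (378, 58, 31, 31), (371, 46, 4, 8), (338, 26, 9, 15), (364, 25, 4, 12), (204, 22, 82, 69)]
[-0.2 -0.  -0.5] 25.6
```

View pics/fin.png

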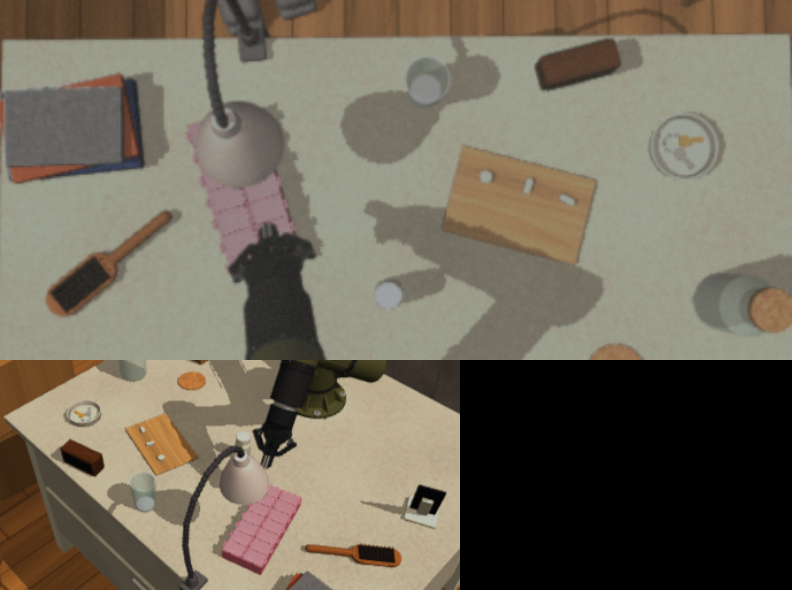

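The board still has one round tablet at (487,177) and both caplets. The lid is shut, and nothing else has moved. Handing in.

```bash
python3 -c "
from cell import *
print(close_job())"
```

```text
the job is handed in; nothing more can be done
None
```

I put three round tablets into the open compartment, working under the shade with the tool tilted 38°. I then swept the lid over with the shut fingers and pressed it down with about 7 N. The job was handed in at about 26 s.

- **Lid:** its surface reads level with its neighbours at 36–38 mm, against 38.5 mm nominal. The wrist camera read about 1 mm low throughout.
- **Left in place:** one round tablet and both caplets remain on the board. The before and after pictures show changes only at the arm, its shadows, the three taken tablets and the lid.
- **Lamp and forces:** no contact force pointed to touching the lamp, and nothing touched the robot at hand-in.
- **Not fully confirmed:** before shutting, I could see only part of the compartment. One tablet leaned on the outer wall, its top at about 33–34 mm, just under the lid's underside at 36 mm. The others were partly hidden behind the near wall, so I didn't count all three inside. That three are in there rests on three grasps and releases at the compartment, with none seen elsewhere.

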